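Set and lock the dispenser's volume knob

TASK

On the syringe dispenser, turn the black bar knob so that the white line at its nose points at the arrow on the round dial plate, while its lock ring is still loose. Then turn the oval steel lock ring below the knob clockwise, as seen from above, until it is tight against its stop, leaving the knob at its setting; let go. Leave the small round knob of the stirrer alone.

Things in the scene. Friction and masses are not known exactly. Their poses are not given: they have to be found in the camera images.
- volume_knob: Black bar knob on the fixed grey dispenser (top at z 0.07). Origin: on its upright axis, at its underside, 29 mm above that top. Foot 38 mm across, 5 mm high; on it a bar 14 mm wide (own y), 38 long (own x), from 5 to 27 mm above the origin. Own +x points to the nose, with a white line on top. Takes 0.06 N m, stays where left. Starts 0.5 to 1.5 rad short of the arrow, clockwise seen from above.
- dial: Fixed round metal dial plate on the dispenser's top, coaxial with knob and ring, 128 mm across, 2 mm thick; origin at the centre of its underside. Small black ticks and one large black arrow head, 15 mm wide, pointing inward; it lies along own +x, 45 to 61 mm from the axis, always visible beside the ring. The knob is set when its own x matches the plate's own x.
- ring_grip (a point): Centre of the oval steel lock ring on the knob's axis: 84 mm long (own x), 50 wide (own y) with two flat sides 34 mm long, 24 mm high (12 above and below this point), 2 mm clear of the dial, 1 mm under the knob. The knob rises to 40 mm above this point within 20 mm of the axis: the open gripper passes over it to take the ring's flats. Nothing else stands within 80 mm of the axis.
- lock_ring (a joint): Angle of the lock ring, rad: 0 fully loose, growing as it turns clockwise seen from above, 1.05 tight against a hard stop. Starts at 0 to 0.15. Takes 0.2 N m; it stays where it is left and does not turn the knob.
- stir_tip (a point): End of the pointer line on the small plain round knob (34 mm across, 20 mm high) of the white magnetic stirrer beside the dispenser; leave it alone. The stirrer has a round ceramic plate and no lock ring.

How it is judged:
By the outcome, as a careful person would: the job done as asked, in the order asked, and still so for the second after the job is handed in, with the robot touching nothing.
It also fails if it takes over 46 s, if anything falls off the work surface, if the arm or the gripper's body presses on something with over 40 N, if the wrist force passes 120 N, or if a joint passes its speed limit or range.

ROBOT

A 7-joint arm with a two-finger parallel gripper is mounted at the origin on the work surface. World frame = base frame: x ahead of the robot, y to its left, z up, the work surface at z = 0. Lengths are in m, angles in rad, forces in N, time in s.
With the tool pointing down it reaches from about 0.35 to 0.775 m from the base axis. Payload 3.1 kg.
Tool frame: the origin (TCP) lies midway between the tips of the shut fingers; the grasp point (between the pads) lies 19 mm behind it; z points along the fingers, y is the line along which they close (so a half turn about z gives the same grasp; the last joint's range is limited). The gripper opens to 85 mm and grips with 20 to 120 N. Pads are 22 mm wide; open, the fingers measure 114 mm over their backs; the gripper's body (76 mm by 85 mm) begins 54 mm behind the grasp point. The pads swing forward as they close: fully open they stand 13 mm farther back than shut.
Start: joints at [1.074, 0.311, 0.014, 1.512, -0.004, 1.319, -0.027], TCP at [0.242, -0.494, 0.231] pointing down, gripper open.
Joint ranges: [-2.7, 2.7], [-0.3, 1.91], [-1.27, 1.3], [0.12, 2.57], [-1.44, 4.58], [0.2, 2.03], [-3.05, 3.05]. Speed limits (rad/s): [2.79, 2.79, 3.14, 3.14, 3.14, 3.14, 3.14].

INTERFACE

Orientations are given as [roll, pitch, yaw] about the fixed x, y, z axes, in that order (R = Rz(yaw) Ry(pitch) Rx(roll)).
In Python, from station import robot gives the robot as it stands.
- The arm moves only by the shell command python3 -m jog 'ROWS' [OPENING]. ROWS is JSON, one flat list of numbers, 4 for each row, row after row: the shift along the world's x, y, z in cm, then the turn about the world's z in degrees. In form: [tx, ty, tz, roll, tx, ty, tz, roll, ...]. A call has 1 to 8 rows; each row is the pose to reach, as a shift and turn from the pose commanded when the call began; what a row does not reach only later rows make up. A row lasts 1/8 s, in which the tool goes at most 62.5 mm and 10.7 degrees, less where a joint would pass 70% of its speed; a pose out of reach is approached as far as the arm can. A call with a gripper value outside its range is refused whole. OPENING is the opening, from -1 (shut) to 1 (fully open), set as the call begins (- or left out, the last holds). The fingers move at their own pace and stop on an object; the grip force is fixed at half the most. Time passes only in rows, so rows that repeat a pose let the fingers close. It gives the time, the measured TCP pose, the force, the opening and the grip force at its end, in the units of the state.
- robot.read_state(): the state, without advancing time (a new reading comes with each control period).
- robot.grab_frame(name): name is "scene" or "top" or "wrist"; returns a dict with "img" (420x560x3 uint8, blue, green, red), "fx", "fy", "cx", "cy" (pixels), "R" (3x3) and "t" (3): a world point X has camera coordinates R X + t. Camera axes: x right, y down, z forward; pixel columns grow to the right and rows downward; lengths in m; the calibration is good to about 2 mm. A picture is of the moment at which its call begins. There is no depth.
- robot.close_job(): hands the job in; it is judged then, once.
Trained networks look in the newest picture that a camera, given by its name, has taken for a name from the list of things; names that differ only in an ending like _2 or _b are one class to them, and where a whole thing is asked for, a point or a joint stands for the part that bears it (a point fixed in the world has none). Each returns a list of dicts, best first, with "confidence" (0 to 1); they miss things now and then, are a little off and sometimes report something else, mostly with a low value. They report only what shows in the picture. A call takes as long as a camera call.
- robot.regions_of(camera, label): "mask" (420x560 bool, what is visible of it) and "point" ([column, row] in pixels, amid what is visible of it).
The state is a dict: "clock": time; "joint_positions": joint angles; "dq": joint speeds; "effort": joint torques, N m; "position": TCP position; "orientation": TCP orientation; "ft_force": force on the tool from outside, world axes, zero at the start; "wrist_torque": the same for the moment, N m; "gripper_width": finger opening in m; "finger_force": force on a finger pad.
Only numpy, scipy, OpenCV 4.12 (cv2) and the standard library are available. Lean on these libraries where they do the work, as an engineer would, in place of code of your own. Each camera call takes 0.05 s, during which the arm holds its last target. There are 200 camera calls.

## Working session

There is one attempt and no reset: what is moved stays moved. The work goes in short steps, Python scripts to look and compute and a shell command to move; the robot and the scene stay as the last step left them, time stands still between calls to the robot, and variables do not carry over. Pictures are saved under pics/ and viewed, at most 10 in all, crops included, and the job is handed in when it is done.

```bash
mkdir -p pics
cat > h.py <<'E'
import numpy as np, cv2
from station import robot
def ray(f,uv,z):
    R=np.array(f["R"]);t=np.array(f["t"]);c=-R.T@t
    d=R.T@np.array([(uv[0]-f["cx"])/f["fx"],(uv[1]-f["cy"])/f["fy"],1])
    return c+d*(z-c[2])/d[2]
def proj(f,X):
    p=np.array(f["R"])@np.array(X)+np.array(f["t"]);return np.array([f["fx"]*p[0]/p[2]+f["cx"],f["fy"]*p[1]/p[2]+f["cy"]])
E
python3 - <<'E'
from h import *
for n in("top","scene"):
    f=robot.grab_frame(n);cv2.imwrite(f"pics/{n}0.png",f["img"])
    print(n,-np.array(f["R"]).T@f["t"],f["fx"])
    for l,z in(("volume_knob",.126),("dial",.072),("ring_grip",.098),("stir_tip",.09)):
        for r in robot.regions_of(n,l)[:2]: print(n,l,round(r["confidence"],2),np.round(r["point"]),r["mask"].sum(),ray(f,r["point"],z).round(4))
s=robot.read_state();print(s["clock"],s["position"],s["orientation"],s["gripper_width"])
E
```

```text
top [0.45784133 0.00201058 0.95873018] 466.90605603249423
top volume_knob 0.63 [170. 213.] 335 [0.5182 0.1996 0.126 ]
top dial 0.92 [186. 211.] 2200 [0.5264 0.1818 0.072 ]
top ring_grip 0.56 [178. 220.] 944 [0.5077 0.1898 0.098 ]
top stir_tip 0.53 [373. 265.] 334 [ 0.4264 -0.17    0.09  ]
scene [ 0.81010656 -0.38761479  0.66451539] 388.75530530056653
scene volume_knob 0.69 [327. 169.] 267 [0.5351 0.1877 0.126 ]
scene dial 0.86 [318. 190.] 938 [0.5255 0.1727 0.072 ]
scene ring_grip 0.67 [326. 179.] 573 [0.5332 0.1872 0.098 ]
scene stir_tip 0.86 [176. 285.] 325 [ 0.4497 -0.1863  0.09  ]
0.5 [ 0.24162272 -0.49406772  0.23125908] [-3.14151543e+00  1.80303239e-05  4.54864835e-01] 0.0854616612509306
```

Run:
```python
from h import *
a=cv2.imread("pics/top0.png")[150:280,100:240];b=cv2.imread("pics/scene0.png")[130:230,260:380]
a=cv2.resize(a,(400,371),interpolation=3);b=cv2.resize(b,(400,333),interpolation=3)
o=np.zeros((371,800,3),np.uint8);o[:,:400]=a;o[:333,400:]=b
cv2.imwrite("pics/c0.png",o)
```

```text
(no output)
```

View pics/c0.png

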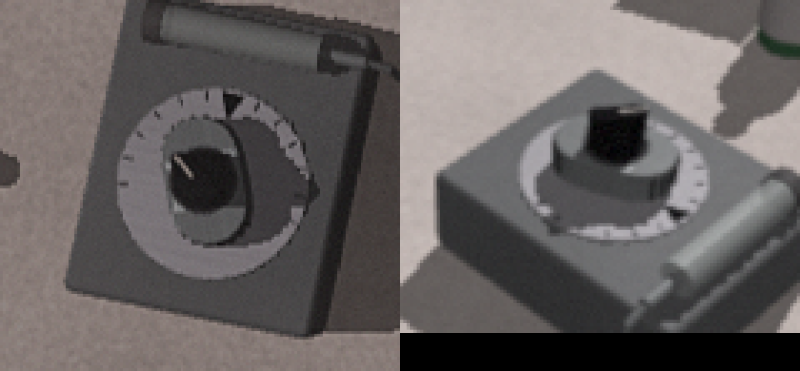

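View pics/top0.png

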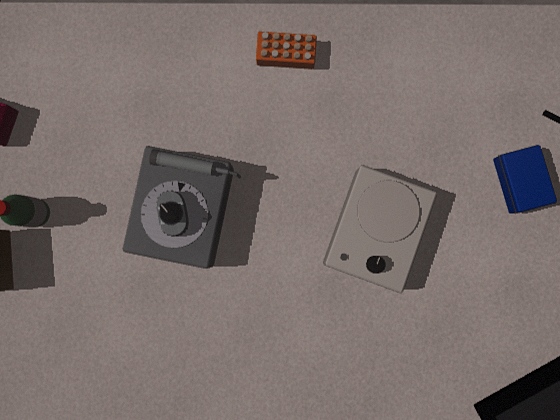

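```bash
python3 - <<'E'
from h import *
f=robot.grab_frame("top");g=robot.grab_frame("scene")
C=lambda u,v:(100+u/2.857,150+v/2.857)
D=lambda u,v:(260+(u-400)/3.333,130+v/3.333)
for z,p in((.072,(215,183)),(.072,(232,104)),(.126,(190,176)),(.126,(176,155))):print(ray(f,C(*p),z).round(4))
for p in((614,173),(677,213)):print(ray(g,D(*p),.072).round(4))
w=robot.grab_frame("wrist");s=robot.read_state()
R=np.array(w["R"]);print("wcam",-R.T@w["t"]-s["position"],R.round(2).tolist(),w["fx"])
E
python3 -m jog '[4,8,6,0,8,14,6,0,12,20,6,0,15,26,6,0,18,32,6,0,21,38,6,0,22,43,6,0,23,49,6,0]' 1
```

```text
[0.5201 0.2018 0.072 ]
[0.5731 0.1914 0.072 ]
[0.5207 0.2053 0.126 ]
[0.5338 0.2143 0.126 ]
[0.5236 0.2023 0.072 ]
[0.577  0.1913 0.072 ]
wcam [0.07522436 0.03705655 0.14271626] [[0.44, -0.9, 0.0], [-0.85, -0.42, 0.32], [-0.29, -0.14, -0.95]] 334.37315781698624
clock: 1.65
position: [0.4576, -0.0574, 0.2914]
orientation: [3.141, -0.001, 0.455]
ft_force: [0.2, -0.2, 0.1]
gripper_width: 0.0854
finger_force: 0.0
```

```bash
python3 -m jog '[1,5,0,0,2,10,0,0,3,15,0,0,4,20,0,0,5,25,0,0,5,25,0,0,5,25,0,0]' 1
python3 - <<'E'
from h import *
f=robot.grab_frame("wrist");cv2.imwrite("pics/w1.png",f["img"])
for l,z in(("volume_knob",.126),("dial",.072),("ring_grip",.110)):
    for r in robot.regions_of("wrist",l)[:2]: print(l,round(r["confidence"],2),np.round(r["point"]),r["mask"].sum(),ray(f,r["point"],z).round(4))
print(robot.read_state()["joint_positions"])
# rectified mosaics at z=.125 and .072 about centre
def rect(f,z,c,h=.075,n=390):
    X=[[c[0]+h,c[1]+h,z],[c[0]+h,c[1]-h,z],[c[0]-h,c[1]-h,z],[c[0]-h,c[1]+h,z]]
    M=cv2.getPerspectiveTransform(np.float32([proj(f,x) for x in X]),np.float32([[0,0],[n,0],[n,n],[0,n]]))
    return cv2.warpPerspective(f["img"],M,(n,n))
o=np.hstack([rect(f,.126,(.52,.201)),rect(f,.072,(.52,.201))])
cv2.imwrite("pics/r1.png",o)
E
```

```text
clock: 2.52
position: [0.507, 0.19, 0.2909]
orientation: [3.141, 0.001, 0.455]
ft_force: [0.3, -0.9, -0.9]
gripper_width: 0.0856
finger_force: 0.0
volume_knob 0.98 [272. 169.] 1226 [0.5226 0.2084 0.126 ]
dial 0.65 [255. 150.] 7232 [0.5224 0.2307 0.072 ]
ring_grip 0.69 [275. 151.] 2396 [0.5366 0.2122 0.11  ]
[ 0.02580571  0.31723128 -0.56049066  1.40371362  0.16856927  1.46820167
 -1.64835104]
```

View pics/r1.png

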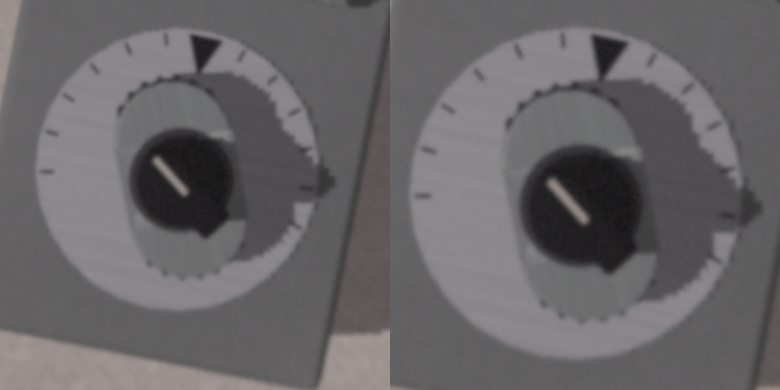

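The rectified view shows the dial circle centred near (574,193) in the right panel, with the arrow at about -13.5°. In the left panel the white line runs from (187,194) out to (153,157), about +42.6°. So the knob needs roughly 56° clockwise. Next I'll refine this numerically.

```bash
cat >> h.py <<'E'
def rect(f,z,c,h=.075,n=600):
    X=[[c[0]+h,c[1]+h,z],[c[0]+h,c[1]-h,z],[c[0]-h,c[1]-h,z],[c[0]-h,c[1]+h,z]]
    M=cv2.getPerspectiveTransform(np.float32([proj(f,x) for x in X]),np.float32([[0,0],[n,0],[n,n],[0,n]]))
    return cv2.cvtColor(cv2.warpPerspective(f["img"],M,(n,n)),cv2.COLOR_BGR2GRAY)
def w(p,c,h=.075,n=600): return np.array([c[0]+h-p[1]*2*h/n,c[1]+h-p[0]*2*h/n])
def measure(f,c=(.521,.205)):
    d=rect(f,.072,c)
    # dial rim: radial outermost bright->dark edge
    P=[]
    for a in np.radians(np.arange(0,360,2)):
        r=np.arange(.058,.070,.0001);u=(.075-r*np.sin(a))*4000;v=(.075-r*np.cos(a))*4000
        s=cv2.remap(cv2.GaussianBlur(d,(0,0),2),np.float32([u]),np.float32([v]),1)[0].astype(float)
        gr=s[:-15]-s[15:];k=gr.argmax()
        if gr[k]>20:P.append(np.array([c[0],c[1]])+r[k+7]*np.array([np.cos(a),np.sin(a)]))
    P=np.array(P);cc=np.array(c,float);rr=.064
    from scipy.optimize import least_squares
    q=least_squares(lambda q:np.hypot(*(P-q[:2]).T)-q[2],[*c,.064],loss="soft_l1",f_scale=.0004).x
    # arrow: dark blob in annulus 44..62mm within 35 deg of -13.5
    yy,xx=np.mgrid[:600,:600];X=c[0]+.075-yy/4000-q[0];Y=c[1]+.075-xx/4000-q[1]
    ra=np.hypot(X,Y);an=np.degrees(np.arctan2(Y,X))
    m=((d<70)&(ra>.0455)&(ra<.0615)&(abs(an+13.5)<12)).astype(np.uint8)
    n,l,st,ce=cv2.connectedComponentsWithStats(m);k=1+st[1:,4].argmax();a=w(ce[k],c)-q[:2]
    k_=rect(f,.126,c);
    bg=(np.hypot(X,Y)<.022)
    t=cv2.threshold(k_,110,255,0)[1]&(bg*255).astype(np.uint8)
    n,l,s2,ce2=cv2.connectedComponentsWithStats(t)
    out=[]
    for i in range(1,n):
        if s2[i,4]>150:
            pts=np.argwhere(l==i)[:,::-1].astype(np.float32);vx,vy,_,_=cv2.fitLine(pts,2,0,.01,.01).ravel()
            out.append((s2[i,4],w(ce2[i],c).round(4),round(float(np.degrees(np.arctan2(-vx,-vy))),1)))
    print("circle",q.round(4),len(P),"arrow",st[k,4],np.hypot(*a).round(4),np.degrees(np.arctan2(a[1],a[0])).round(2),"lines",out)
E
python3 - <<'E'
from h import *
f=robot.grab_frame("wrist");measure(f)
E
```

```text
circle [0.5207 0.2051 0.0635] 70 arrow 1774 0.0553 -12.48 lines [(np.int32(587), array([0.5275, 0.211 ]), -138.0), (np.int32(730), array([0.509 , 0.2214]), -144.1), (np.int32(201), array([0.5027, 0.2134]), -152.8)]
```

```bash
python3 -m jog '[0,0,0,10,0,0,0,20,0,0,0,30,0,0,0,40,0,0,0,50,0,0,0,60,0,0,0,70,0,0,0,80]' 1;python3 -m jog '[0,0,0,10,0,0,0,20,0,0,0,30,0,0,0,40,0,0,0,50,0,0,0,60,0,0,0,70,0,0,0,80]' 1;
python3 -m jog '[0.5,0.5,0,10,1.4,1.5,0,20,1.4,1.5,0,30,1.4,1.5,0,36.5,1.4,1.5,0,36.5]' 1
python3 - <<'E'
from h import *
f=robot.grab_frame("wrist");measure(f)
s=robot.read_state();print(s["joint_positions"],s["position"])
cv2.imwrite("pics/r2.png",np.hstack([cv2.resize(rect(f,z,(.521,.205)),(390,390)) for z in(.126,.072)]))
E
```

```text
clock: 3.78
position: [0.5071, 0.1897, 0.2913]
orientation: [3.141, 0.001, 1.855]
ft_force: [-0.1, -0.5, 0.1]
gripper_width: 0.0855
finger_force: 0.0
clock: 4.78
position: [0.5071, 0.1897, 0.2912]
orientation: [-3.141, 0.0, -3.032]
ft_force: [1.0, -0.3, 0.1]
gripper_width: 0.0854
finger_force: 0.0
clock: 5.4
position: [0.5212, 0.2049, 0.2911]
orientation: [-3.141, -0.0, -2.402]
ft_force: [0.6, 0.2, -1.3]
gripper_width: 0.0855
finger_force: 0.0
circle [0.5209 0.2049 0.0635] 95 arrow 1750 0.0553 -12.26 lines [(np.int32(4587), array([0.5296, 0.2136]), -45.7), (np.int32(670), array([0.5277, 0.211 ]), -138.4)]
[ 0.33253688  0.55514552 -1.20505641  1.33865048  0.51510361  1.58310805
  1.50229633] [0.52112979 0.20497271 0.2911039 ]
```

View pics/r2.png

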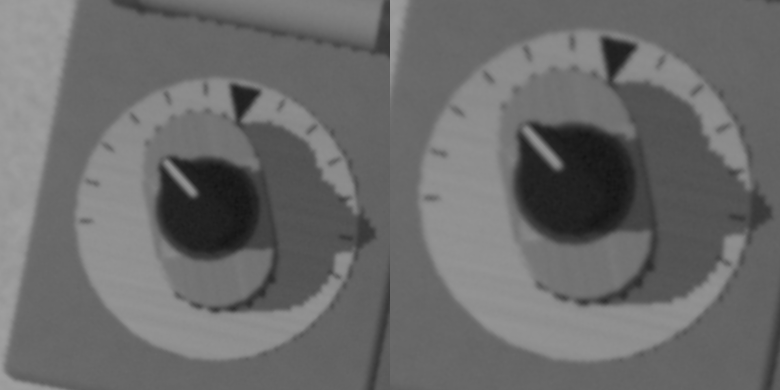

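View from the other side: the arrow is at (617,57) in the right panel and the white line runs (165,160)–(195,195) in the left. Arrow ≈ -12.4°, knob ≈ 42°, centre (0.521, 0.205), matching the first view. Lowering to grasp the bar.

```bash
python3 -m jog '[0,0,-5,0,0,0,-10,0,0,0,-14,0,0,0,-16.5,0,0,0,-18.3,0,0,0,-18.3,0,0,0,-18.3,0]' 1; python3 -m jog '[0,0,0,0,0,0,0,0,0,0,0,0,0,0,0,0,0,0,0,0,0,0,0,0,0,0,0,0,0,0,0,0]' -1
python3 -c "
from h import *
s=robot.read_state();print(s['joint_positions'],s['orientation'],s['wrist_torque'])"
```

```text
clock: 6.32
position: [0.5216, 0.2063, 0.1093]
orientation: [-3.141, 0.002, -2.399]
ft_force: [-0.1, 0.4, 0.1]
gripper_width: 0.0853
finger_force: 0.0
clock: 7.32
position: [0.5212, 0.2054, 0.1085]
orientation: [-3.141, 0.0, -2.399]
ft_force: [1.1, -1.2, 3.9]
gripper_width: 0.0125
finger_force: 60.3
[ 0.31464203  0.69285848 -1.10493938  1.63220198  0.65107649  1.23065647
  1.38710133] [-3.14078941e+00  1.79421282e-04 -2.39916299e+00] [-0.52596896 -0.01635856  0.09031171]
```

```bash
python3 -m jog '[0,0,0,-8,0,0,0,-16,0,0,0,-24,0,0,0,-32,0,0,0,-40,0,0,0,-48,0,0,0,-55,0,0,0,-55]' -; python3 -m jog '[0,0,0,0,0,0,0,0]' -
python3 -c "
from h import *
s=robot.read_state();print(s['joint_positions'],np.degrees(s['orientation']),s['wrist_torque'],s['gripper_width'])"
```

```text
clock: 8.32
position: [0.5216, 0.2041, 0.1085]
orientation: [-3.139, 0.002, 2.924]
ft_force: [-0.1, -3.8, 5.5]
gripper_width: 0.0123
finger_force: 60.4
clock: 8.57
position: [0.5216, 0.2042, 0.1084]
orientation: [-3.139, 0.001, 2.924]
ft_force: [-0.2, -4.3, 5.6]
gripper_width: 0.0122
finger_force: 60.4
[ 0.20444994  0.58876197 -0.88559144  1.63577306  0.4921009   1.15524853
  0.55063981] [-1.79876250e+02  8.20202335e-02  1.67559882e+02] [-0.91238777  0.01342939 -0.03368413] 0.012228669653766688
```

```bash
python3 -m jog '[0,0,0,0,0,0,0,0,0,0,0,0,0,0,0,0,0,0,5,0,0,0,10,0,0,0,15,0,0,0,18,0]' 1; python3 -m jog '[0,0,0,0,0,0,0,0]' 1
python3 - <<'E'
from h import *
f=robot.grab_frame("wrist");measure(f)
s=robot.read_state();print(s["joint_positions"],s["position"],np.degrees(s["orientation"][2]))
cv2.imwrite("pics/r3.png",np.hstack([cv2.resize(rect(f,z,(.521,.205)),(390,390)) for z in(.126,.098)]))
E
```

```text
clock: 9.57
position: [0.5213, 0.2068, 0.2911]
orientation: [3.139, 0.003, 2.925]
ft_force: [-0.3, -0.2, -1.3]
gripper_width: 0.0855
finger_force: 0.0
clock: 9.82
position: [0.5205, 0.2055, 0.2871]
orientation: [-3.14, -0.001, 2.925]
ft_force: [0.8, -0.4, -0.7]
gripper_width: 0.0856
finger_force: 0.0
circle [0.5207 0.2049 0.0636] 88 arrow 1652 0.0559 -12.47 lines [(np.int32(192), array([0.5415, 0.2045]), -92.2), (np.int32(153), array([0.5386, 0.2116]), -160.3), (np.int32(970), array([0.5305, 0.2218]), -32.3), (np.int32(587), array([0.5299, 0.2027]), -12.5), (np.int32(184), array([0.5346, 0.1922]), -126.8)]
[ 0.22754325  0.45892031 -0.96025907  1.35084208  0.3714729   1.52123268
  0.65297605] [0.52028674 0.20518373 0.28657368] 167.5703120126029
```

View pics/r3.png

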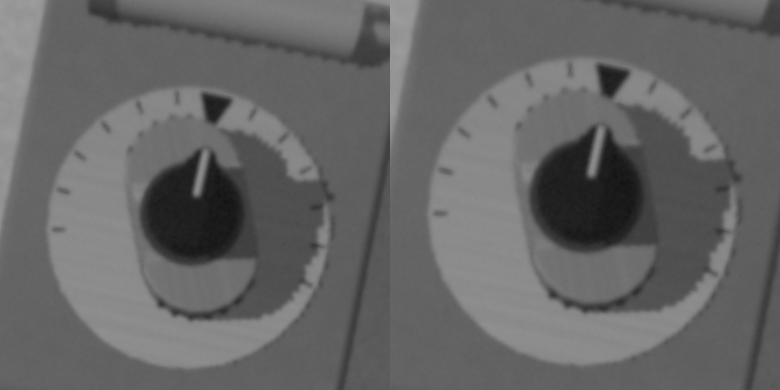

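The white line at (197,195)–(207,150) in the left panel points straight at the arrow (216,105): -12.5° against -12.4°. The ring's flats lean about +10°. Next is the ring.

```bash
python3 -m jog '[0,0,0,8,0,0,0,16,0,0,0,22.5,0,0,-5,22.5,0,0,-10,22.5,0,0,-15,22.5,0,0,-18,22.5,0,0,-18,22.5]' 1; python3 -m jog '[0,0,-1,0,0,0,-2,0,0,0,-3,0,0,0,-3.5,0,0,0,-3.5,0]' 1
python3 -c "
from h import *
s=robot.read_state();print(s['joint_positions'],s['position'],np.degrees(s['orientation']))"
```

```text
clock: 10.88
position: [0.5181, 0.2038, 0.1043]
orientation: [-3.14, -0.008, -2.965]
ft_force: [0.2, 0.9, 0.9]
gripper_width: 0.0856
finger_force: 0.0
clock: 11.5
position: [0.5207, 0.2056, 0.0728]
orientation: [-3.141, -0.001, -2.966]
ft_force: [0.3, -0.0, 0.0]
gripper_width: 0.0847
finger_force: 0.0
[ 0.22866637  0.66032875 -0.93549544  1.67256421  0.58264373  1.11313267
  0.87169372] [0.52067446 0.20562673 0.07278287] [-1.79991845e+02 -3.40155782e-02 -1.69934222e+02]
```

```bash
python3 -m jog '[0,0,0,0,0,0,0,0,0,0,0,0,0,0,0,0,0,0,0,0,0,0,0,0]' -1
python3 -m jog '[0,0,0,-7,0,0,0,-14,0,0,0,-21,0,0,0,-28,0,0,0,-35,0,0,0,-42,0,0,0,-48,0,0,0,-48]' -
python3 -c "
from h import *
s=robot.read_state();print(s['joint_positions'],s['position'],np.degrees(s['orientation']),s['wrist_torque'])"
```

```text
clock: 12.25
position: [0.5214, 0.2046, 0.074]
orientation: [-3.139, 0.001, -2.967]
ft_force: [-0.3, -2.5, 5.1]
gripper_width: 0.0488
finger_force: 63.2
clock: 13.25
position: [0.5212, 0.2037, 0.074]
orientation: [-3.139, 0.003, 2.477]
ft_force: [-2.8, -4.0, 6.6]
gripper_width: 0.0487
finger_force: 63.3
[ 0.11588743  0.58256225 -0.74062659  1.67574007  0.44373705  1.0596631
  0.14091863] [0.52115265 0.20365282 0.07398105] [-1.79837708e+02  1.50505418e-01  1.41923130e+02] [-0.86436951  0.36222648 -0.21597802]
```

```bash
for r in 1 ; do python3 -m jog '[0,0,0,-2,0,0,0,-4,0,0,0,-4]' - >/dev/null;  python3 -c "
from h import *
s=robot.read_state();print(np.degrees(s['orientation'][2]),s['wrist_torque'],s['gripper_width'])"; done
python3 -m jog '[0,0,0,-2,0,0,0,-4,0,0,0,-4]' - >/dev/null;  python3 -c "
from h import *
s=robot.read_state();print(np.degrees(s['orientation'][2]),s['wrist_torque'],s['gripper_width'])"
python3 -m jog '[0,0,0,-2,0,0,0,-4,0,0,0,-4]' - >/dev/null;  python3 -c "
from h import *
s=robot.read_state();print(np.degrees(s['orientation'][2]),s['wrist_torque'],s['ft_force'],s['gripper_width'])"
```

```text
137.95173107167832 [-0.87876441  0.44085364 -0.20584036] 0.048575234522003075
134.61020911487168 [-1.28594998  0.1799386   2.4116095 ] 0.048698213146943795
131.56449541693908 [-1.54574473  0.37397258  6.04481643] [-0.0554018  -8.16402393  8.3455796 ] 0.04911606982888109
```

```bash
python3 -m jog '[0,0,0,2,0,0,0,3.5,0,0,0,3.5]' - >/dev/null;  python3 -c "
from h import *
s=robot.read_state();print(np.degrees(s['orientation'][2]),s['wrist_torque'],s['gripper_width'])"
python3 -m jog '[0,0,0,0,0,0,0,0,0,0,0,0,0,0,0,0,0,0,3,0,0,0,8,0,0,0,14,0,0,0,20,0]' 1; python3 -m jog '[0,0,1.5,0,0,0,1.5,0,0,0,1.5,0]' 1
python3 - <<'E'
from h import *
f=robot.grab_frame("wrist");measure(f)
print(robot.read_state()["ft_force"])
cv2.imwrite("pics/r4.png",np.hstack([cv2.resize(rect(f,z,(.521,.205)),(390,390)) for z in(.126,.098)]))
E
```

```text
133.6470640448908 [-0.95885401  0.60555108  0.54779255] 0.049038140323402764
clock: 15.75
position: [0.5206, 0.2058, 0.2749]
orientation: [3.141, -0.0, 2.331]
ft_force: [-0.1, -0.3, 0.0]
gripper_width: 0.0852
finger_force: 0.0
clock: 16.12
position: [0.52, 0.205, 0.2858]
orientation: [-3.138, -0.001, 2.331]
ft_force: [-0.4, -0.1, -0.0]
gripper_width: 0.0853
finger_force: 0.0
circle [0.5208 0.205  0.0636] 90 arrow 1897 0.0552 -12.59 lines [(np.int32(388), array([0.5388, 0.2137]), -76.1), (np.int32(583), array([0.5298, 0.2027]), -13.0)]
[0.26996443 0.10804501 0.02329874]
```

View pics/r4.png

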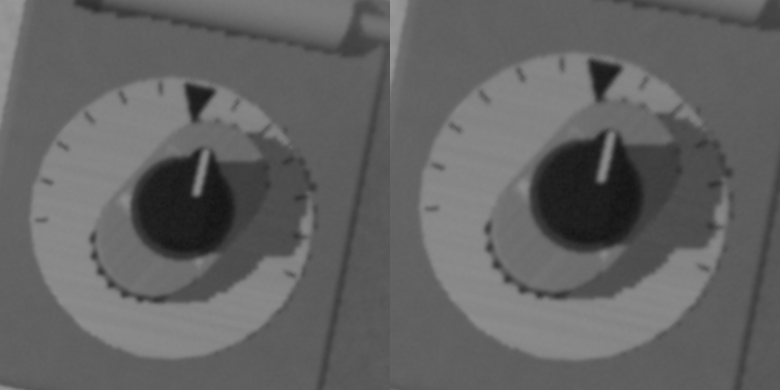

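The ring now lies about 55° clockwise of where it started. It met a hard stop, with wrist torque jumping from 0.2 to over 2 N m. The white line, (197,195)–(206,150) in the left panel, is still at -13.0° against the arrow's -12.6°, and the gripper is clear.

```bash
python3 -c "
from station import robot
print(robot.close_job())"
```

```text
the job is handed in; nothing more can be done
None
```

The job is handed in at about 16 s: the knob's white line points at the arrow to within about half a degree, the lock ring was turned clockwise about 55° to its hard stop and released, and the stirrer was not touched.

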